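# Tip the stoppers into the wash basket and hold it over the basin

### The job

Pick up the scoop tray, tip all five rubber stoppers out of its open front into the wire wash basket where it stands, and set the empty tray back down flat on the bench without dropping it. Then lift the basket by its handle and hold it steady and level over the middle of the wash basin, clear of its rim and with all the stoppers in it, so that I can rinse them; finish while still holding it there. Leave the bottles and the test-tube stand where they are.

Things in the scene. Friction and masses are not known exactly. Their poses are not given: they have to be found in the camera images.
- tray: Loose sheet-metal scoop tray, about 0.18 kg, 140 mm long (x) by 120 mm wide (y). Floor 3 mm thick; walls 3 mm thick, 32 mm high at the back and sides, sloping to 13 mm at the front of the sides; no wall at the front (+x). Origin: centre of the underside, z up. Starts flat on the bench left or right of the basket, the open front pointing away from the robot (yaw within 0.6 rad).
- tray_grip (a point): The tray's upright grip on its back wall: a black sleeved plate 10 mm thick (tray x), 70 mm wide (y), spanning 22 to 62 mm above the tray's underside, free in front and behind. This point is 66 mm behind the tray's middle, 136 mm behind the front edge, 44 mm above the underside. Axes: the tray's.
- tray_lip (a point): The middle of the tray's open front edge, on the floor's upper face (3 mm above the underside), 70 mm ahead of the tray's middle. Axes: the tray's (x outwards). Tipped, the stoppers slide out here: rubber on metal starts to slide at some 25 to 36 degrees, a stopper fallen on its side rolls sooner.
- stopper0_c (a point): The middle of a loose solid rubber stopper: a short tapered plug, 26 mm tall, 26 mm diameter at one end and 21 mm at the other, 18 g. All five are alike; they start standing on their wide ends in the tray, clear of its grip.
- stopper1_c (a point): The middle of a loose solid rubber stopper: a short tapered plug, 26 mm tall, 26 mm diameter at one end and 21 mm at the other, 18 g. All five are alike; they start standing on their wide ends in the tray, clear of its grip.
- stopper2_c (a point): The middle of a loose solid rubber stopper: a short tapered plug, 26 mm tall, 26 mm diameter at one end and 21 mm at the other, 18 g. All five are alike; they start standing on their wide ends in the tray, clear of its grip.
- stopper3_c (a point): The middle of a loose solid rubber stopper: a short tapered plug, 26 mm tall, 26 mm diameter at one end and 21 mm at the other, 18 g. All five are alike; they start standing on their wide ends in the tray, clear of its grip.
- stopper4_c (a point): The middle of a loose solid rubber stopper: a short tapered plug, 26 mm tall, 26 mm diameter at one end and 21 mm at the other, 18 g. All five are alike; they start standing on their wide ends in the tray, clear of its grip.
- basket: Loose wire wash basket, about 0.35 kg: inside 160 mm (its x) by 110 mm (y), outside 168 by 118 mm, rim 65 mm high, floor 4 mm thick. A rigid handle of 8 mm rod spans it along x: uprights at x = +-84 mm, bar 150 mm above the underside. On both long sides (+-y) it is open between rim and bar. Origin: centre of the underside, z up. Starts ahead of the robot, yaw within 0.4 rad.
- basket_handle (a point): The middle of the basket handle's black sleeved grip, 150 mm above the basket's underside: 90 mm long (the basket's x), 14 mm wide (y), 18 mm tall. Axes as the basket's.
- basin: The wash basin, an open rectangular plastic tub standing firm on the bench (it does not move), empty: 260 mm (its x) by 200 mm (y), 90 mm high. Origin: the centre of its underside. It stands on the other side of the basket from the tray, yaw within 0.15 rad.
- basin_rim (a point): The centre of the basin's mouth, at the height of its rim, 90 mm above the bench.
- wash_bottle_c (a point): A white wash bottle, 66 mm diameter, 172 mm tall with its bent spout, standing beyond the basket; this point is 70 mm up its axis. To be left alone.
- reagent_bottle_c (a point): A brown reagent bottle, 64 mm diameter, 140 mm tall, standing beyond the basket; this point is 60 mm up its axis. To be left alone.
- tube_stand_c (a point): A wooden test-tube stand with tubes, 50 mm (its x) by 180 mm (y), 113 mm tall, standing beyond the basket; this point is in its middle, 40 mm up. To be left alone.
Things that resemble listed ones, but are neither listed nor needed, are in the scene too. Of the things like the basket, leave any that is pink; of the rest the smaller one is meant.

How it is judged:
By the outcome, as a careful person would: the job done as asked, in the order asked, and still so for the second after the job is handed in, while the arm keeps its last pose, push and grip.
It also fails if it takes over 72 s, if anything falls off the work surface, if the arm or the gripper's body presses on something with over 40 N, if the wrist force passes 120 N, or if a joint passes its speed limit or range.

### The arm

A 7-joint arm with a two-finger parallel gripper is mounted at the origin on the work surface. World frame = base frame: x ahead of the robot, y to its left, z up, the work surface at z = 0. Lengths are in m, angles in rad, forces in N, time in s.
With the tool pointing down it reaches from about 0.4 to 0.875 m from the base axis. Payload 19.3 kg.
Tool frame: the origin (TCP) lies at the very end of the fingers, on their centre line; the grasp point (between the pads) lies 19 mm behind it; z points along the fingers, y is the line along which they close (so a half turn about z gives the same grasp; the last joint's range is limited). The gripper opens to 85 mm and grips with 20 to 120 N. Pads are 22 mm wide; open, the fingers measure 114 mm over their backs; the gripper's body (76 mm by 85 mm) begins 54 mm behind the grasp point. The pads swing forward as they close: fully open they stand 13 mm farther back than shut.
Start: joints at [-1.218, 0.521, -0.036, 1.599, 0.021, 1.021, -0.113], TCP at [0.256, 0.57, 0.231] pointing down, gripper open.
Joint ranges: [-2.91, 2.91], [-0.3, 2.13], [-1.5, 1.42], [0.17, 2.43], [-1.26, 4.41], [0.16, 1.93], [-2.52, 2.52]. Speed limits (rad/s): [1.89, 1.89, 2.39, 2.39, 3.01, 3.01, 3.01].

### API

Orientations are given as [roll, pitch, yaw] about the fixed x, y, z axes, in that order (R = Rz(yaw) Ry(pitch) Rx(roll)).
In Python, from workcell import monitor, optics, job_done gives the robot as it stands.
- The arm moves only by the shell command python3 -m handwheel 'ROWS' [FORCE]. ROWS is JSON, a list of rows, each an object of numbers: "dx", "dy", "dz": the shift along the tool's x, y, z in cm; "wx", "wy", "wz": the turn, a rotation vector about the tool's x, y, z in rad; "claw": the opening in per cent of the stroke, from 0 (shut) to 100 (fully open). A call has 1 to 8 rows; each row shifts and turns the commanded pose from where the row before left it, along the tool's axes as they then stand; what a row does not reach is not made up. A row lasts 1/8 s, in which the tool goes at most 62.5 mm and 10.7 degrees, less where a joint would pass 70% of its speed; a pose out of reach is approached as far as the arm can. A call with a gripper value outside its range is refused whole. The fingers move at their own pace and stop on an object; FORCE is the grip in N (left out, the last holds). Time passes only in rows, so rows that do not move let the fingers close. It gives the time, the measured TCP pose, the force, the opening and the grip force at its end, in the units of the state.
- monitor.observe(): the state, without advancing time (a new reading comes with each control period).
- optics.grab_frame(name): name is "scene" or "top" or "wrist"; returns a dict with "frame" (384x512x3 uint8, blue, green, red), "fovy" (degrees; the focal length in pixels is half the picture's height over the tangent of half this angle, whatever the lens; pixels are square), "cx", "cy" (the principal point, pixels), "R" (3x3) and "t" (3): a world point X has camera coordinates R X + t. Camera axes: x right, y down, z forward; pixel columns grow to the right and rows downward; lengths in m; the calibration is good to about 2 mm. A picture is of the moment at which its call begins. There is no depth.
- job_done(): hands the job in; it is judged then, once.
Trained networks look in the newest picture that a camera, given by its name, has taken for a name from the list of things; names that differ only in an ending like _2 or _b are one class to them, and where a whole thing is asked for, a point or a joint stands for the part that bears it (a point fixed in the world has none). Each returns a list of dicts, best first, with "p" (0 to 1); they miss things now and then, are a little off and sometimes report something else, mostly with a low value. They report only what shows in the picture. A call takes as long as a camera call. They do not tell look-alikes from the thing itself.
- optics.masks_of(name, camera): "region" (384x512 bool, what is visible of it) and "rect" ([left, top, width, height] in pixels, round what is visible of it).
The state is a dict: "clock": time; "qpos": joint angles; "qd": joint speeds; "joint_efforts": joint torques, N m; "position": TCP position; "tool_rot": TCP orientation; "force": force on the tool from outside, world axes, zero at the start; "moment": the same for the moment, N m; "grip_width": finger opening in m; "finger_force": force on a finger pad.
Only numpy, scipy, OpenCV 4.12 (cv2) and the standard library are available. Lean on these libraries where they do the work, as an engineer would, in place of code of your own. Each camera call takes 0.05 s, during which the arm holds its last target. There are 200 camera calls.

## Working session

There is one attempt and no reset: what is moved stays moved. The work goes in short steps, Python scripts to look and compute and a shell command to move; the robot and the scene stay as the last step left them, time stands still between calls to the robot, and variables do not carry over. Pictures are saved under pics/ and viewed, at most 10 in all, crops included, and the job is handed in when it is done.

```bash
mkdir -p pics; ls
python3 - <<'E'
from workcell import monitor, optics
import cv2,numpy as np
s=monitor.observe();print({k:np.round(v,3).tolist() for k,v in s.items()})
ims=[]
for c in ["scene","top"]:
    f=optics.grab_frame(c);cv2.imwrite(f"pics/{c}0.png",f["frame"])
    print(c,f["fovy"],f["cx"],f["cy"],np.round(f["R"],3).tolist(),np.round(f["t"],3).tolist())
    for n in ["tray","tray_grip","basket","basket_handle","basin","stopper0_c","wash_bottle_c","reagent_bottle_c","tube_stand_c"]:
        print(n,[(round(float(d["p"]),2),[int(v) for v in d["rect"]]) for d in optics.masks_of(n,c)])
E
```

```text
pics
{'clock': 0.0, 'qpos': [-1.218, 0.522, -0.036, 1.6, 0.021, 1.021, -0.113], 'qd': [0.001, -0.0, 0.0, -0.0, -0.001, -0.002, -0.001], 'joint_efforts': [0.002, -92.709, 1.98, -36.994, 0.018, 0.008, -0.0], 'position': [0.256, 0.57, 0.231], 'tool_rot': [-3.14, 0.0, 2.719], 'force': [-0.497, -0.484, -0.178], 'moment': [0.008, -0.018, -0.002], 'finger_force': 0.0, 'grip_width': 0.085}
scene 42.518807518044994 252.4582339001947 193.3367350098375 [[-0.549, 0.836, 0.002], [0.505, 0.334, -0.796], [-0.666, -0.436, -0.606]] [0.423, -0.164, 1.832]
tray [(0.72, [380, 227, 64, 56])]
tray_grip [(0.87, [375, 229, 67, 51]), (0.38, [174, 138, 99, 81]), (0.26, [396, 252, 8, 11])]
basket [(0.85, [248, 177, 66, 72]), (0.64, [106, 98, 81, 81]), (0.41, [421, 253, 8, 11])]
basket_handle [(0.97, [112, 102, 76, 78]), (0.68, [349, 284, 88, 81]), (0.68, [420, 252, 8, 16])]
basin [(0.63, [176, 141, 99, 79])]
stopper0_c [(0.17, [422, 255, 6, 11])]
wash_bottle_c [(0.87, [309, 242, 29, 72])]
reagent_bottle_c [(0.95, [188, 202, 24, 47])]
tube_stand_c [(0.73, [218, 227, 61, 65])]
top 44.66292849502426 255.38416913997963 195.61858100685438 [[0.044, -0.999, 0.007], [-0.976, -0.045, -0.215], [0.215, 0.003, -0.977]] [-0.134, 0.599, 1.564]
tray [(0.61, [109, 204, 42, 50]), (0.52, [213, 175, 39, 61]), (0.49, [125, 220, 7, 3])]
tray_grip [(0.81, [111, 208, 44, 41]), (0.64, [133, 234, 7, 7])]
basket [(0.94, [96, 123, 54, 59]), (0.78, [215, 176, 36, 56]), (0.71, [365, 192, 71, 83]), (0.2, [277, 195, 65, 81])]
basket_handle [(0.96, [217, 178, 35, 56]), (0.69, [366, 194, 75, 79]), (0.57, [93, 126, 61, 54]), (0.39, [123, 218, 8, 8])]
basin [(0.95, [275, 194, 65, 78])]
stopper0_c []
wash_bottle_c [(0.57, [164, 142, 23, 24])]
reagent_bottle_c [(0.78, [271, 148, 22, 25]), (0.54, [127, 229, 6, 6]), (0.4, [276, 192, 70, 82])]
tube_stand_c [(0.92, [206, 146, 51, 24])]
```

Run:
```python
import cv2,numpy as np
a=cv2.imread("pics/scene0.png")[80:380,80:480];b=cv2.imread("pics/top0.png")[100:300,70:450]
cv2.imwrite("pics/a1.png",cv2.resize(a,(800,600),interpolation=cv2.INTER_CUBIC))
cv2.imwrite("pics/b1.png",cv2.resize(b,(798,420),interpolation=cv2.INTER_CUBIC))
```

```text
(no output)
```

View pics/a1.png

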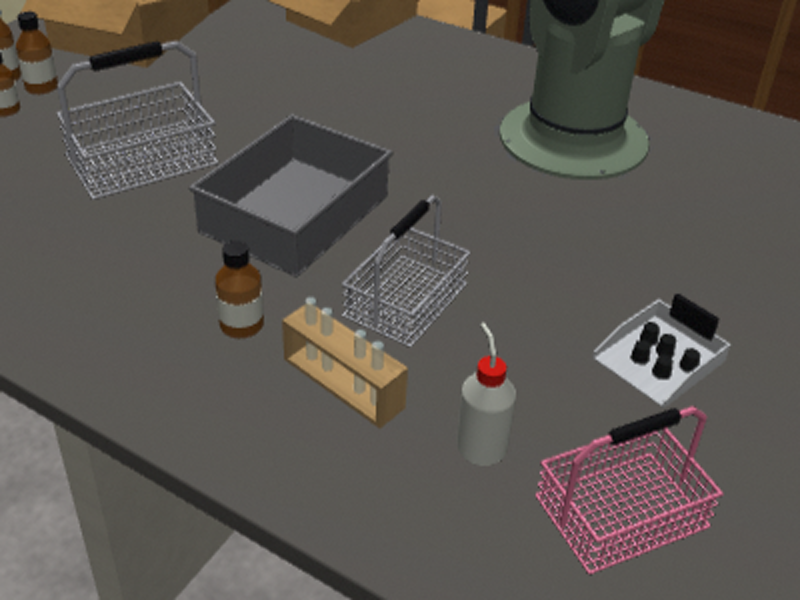

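View pics/b1.png

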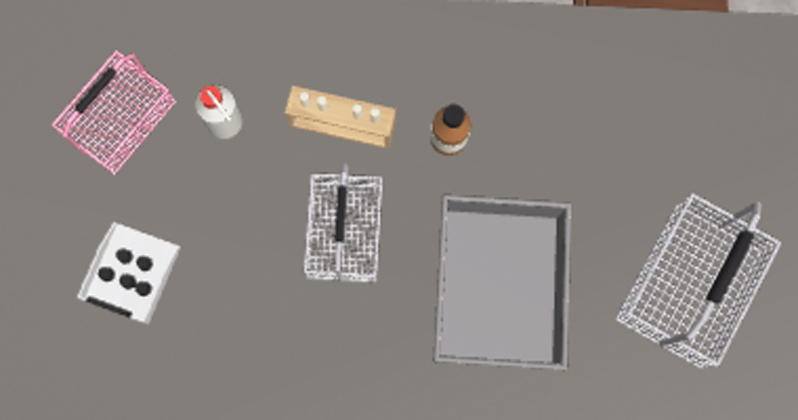

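Basket candidates in the top picture: pink at (122,152), which is excluded; large silver at (400,235); small silver at (234,205). The small silver one is the smaller of those not pink, so it is the one meant. The tray is at about (130,228), the basin at about (308,233), and five stoppers stand in the tray. Next I fit poses and overlay them on an enlarged crop.

```bash
cat > h.py <<'E'
import numpy as np,cv2
from scipy.optimize import least_squares
from workcell import monitor,optics
def proj(f,X):
    X=np.atleast_2d(X);c=X@np.array(f["R"]).T+np.array(f["t"]);F=192/np.tan(np.radians(f["fovy"]/2))
    return np.c_[f["cx"]+F*c[:,0]/c[:,2],f["cy"]+F*c[:,1]/c[:,2]]
def ray(f,uv,z):
    F=192/np.tan(np.radians(f["fovy"]/2));R=np.array(f["R"]);d=R.T@np.array([(uv[0]-f["cx"])/F,(uv[1]-f["cy"])/F,1]);o=-R.T@np.array(f["t"])
    return o+d*(z-o[2])/d[2]
def W(p,P,z=0):
    c,s=np.cos(p[2]),np.sin(p[2]);P=np.atleast_2d(P)
    return np.c_[p[0]+c*P[:,0]-s*P[:,1],p[1]+s*P[:,0]+c*P[:,1],P[:,2]+z]
def fit(obs,p0):  # obs: list of (frame, model pts, px)
    r=least_squares(lambda p:np.concatenate([(proj(f,W(p,M))-U).ravel() for f,M,U in obs]),p0,loss="soft_l1")
    return r.x,np.sqrt(np.mean(r.fun**2)),[np.round(proj(f,W(r.x,M))-U,1).tolist() for f,M,U in obs]
E
cat > fit1.py <<'E'
from h import *
S=optics.grab_frame("scene");T=optics.grab_frame("top")
s=lambda L:80+np.array(L,float)/2
t=lambda L:np.array([70,100])+np.array(L,float)/2.1
tr=[[-.07,.06,.032],[-.07,-.06,.032],[.07,.06,.008],[.07,-.06,.008]]
g=[[-.066,.035,.062],[-.066,-.035,.062]]
tray=fit([(S,np.array(tr+g),s([(729,345),(660,300),(664,402),(595,352),(717,322),(675,295)])),
 (T,np.array(tr+g),t([(79,297),(149,323),(113,223),(180,246),(86,298),(132,314)]))],[.5,.4,-.3])
h=[[.045,0,.15],[-.045,0,.15]];r=[[.084,.059,.065],[.084,-.059,.065],[-.084,-.059,.065],[-.084,.059,.065]]
bk=fit([(S,np.array(h),s([(394,237),(429,203)])),(T,np.array(h+r),t([(342,186),(339,241),(310,175),(383,178),(378,281),(304,279)]))],[.6,0.05,0])
b=[[.13,.1,.09],[.13,-.1,.09],[-.13,-.1,.09],[-.13,.1,.09]]
bs=fit([(S,np.array(b),s([(293,274-46+0),(193,188),(293,119),(391,154)])),(T,np.array(b),t([(443,195),(571,203),(567,368),(435,361)]))],[.55,-.3,0])
for n,q in zip(["tray","basket","basin"],[tray,bk,bs]): print(n,np.round(q[0],4),round(q[1],2),q[2])
def edges(f,im,p,P,E,k,o):
    U=(proj(f,W(p,P))-o)*k
    for a,c in E: cv2.line(im,tuple(int(v) for v in U[a]),tuple(int(v) for v in U[c]),(0,255,0),1)
out=[]
for f,o,sz in [(S,(232,165),(100,95)),(T,(195,165),(75,71)),(S,(372,220),(80,76)),(T,(95,195),(70,66.5))]:
    k=400/sz[0];c=f["frame"][o[1]:o[1]+int(sz[1]),o[0]:o[0]+sz[0]];im=cv2.resize(c,(400,300),interpolation=cv2.INTER_CUBIC) if 0 else cv2.resize(c,None,fx=k,fy=k,interpolation=cv2.INTER_CUBIC)
    o=np.array(o)-.5
    edges(f,im,tray[0],np.array(tr+g),[(0,1),(1,3),(3,2),(2,0),(4,5)],k,o)
    edges(f,im,bk[0],np.array(h+r+[[a,b_,0] for a,b_,_ in r]),[(0,1),(2,3),(3,4),(4,5),(5,2),(6,7),(7,8),(8,9),(9,6)],k,o)
    im=im[:372];out.append(np.pad(im,((0,372-im.shape[0]),(0,0),(0,0))))
m=np.vstack([np.hstack(out[:2]),np.hstack(out[2:])]);m=cv2.resize(m,None,fx=.8,fy=.8);print(m.shape)
cv2.imwrite("pics/fit1.png",m[:600])
E
python3 fit1.py
```

```text
tray [ 0.473   0.3258 -0.3099] 1.17 [[[0.3, -0.7], [-1.3, -0.8], [-0.4, 0.7], [-1.6, 0.6], [0.1, -1.5], [-0.3, -1.1]], [[-1.4, 0.1], [-3.0, -0.2], [0.5, -0.3], [-0.5, 0.2], [-0.3, 0.1], [-3.3, -0.4]]]
basket [ 0.5582 -0.0316  0.0035] 1.01 [[[-0.6, -1.1], [-1.9, -0.2]], [[-0.1, 0.9], [-0.1, 1.5], [-0.1, 0.2], [-1.2, 0.1], [-1.0, -1.3], [-0.1, -1.8]]]
basin [ 0.4759 -0.2936 -0.0247] 1.26 [[[0.4, 1.5], [-0.5, -0.7], [-0.4, -1.3], [-1.1, -0.9]], [[0.7, 1.3], [-2.2, 1.5], [-2.6, -0.5], [0.0, -1.5]]]
(595, 640, 3)
```

View pics/fit1.png

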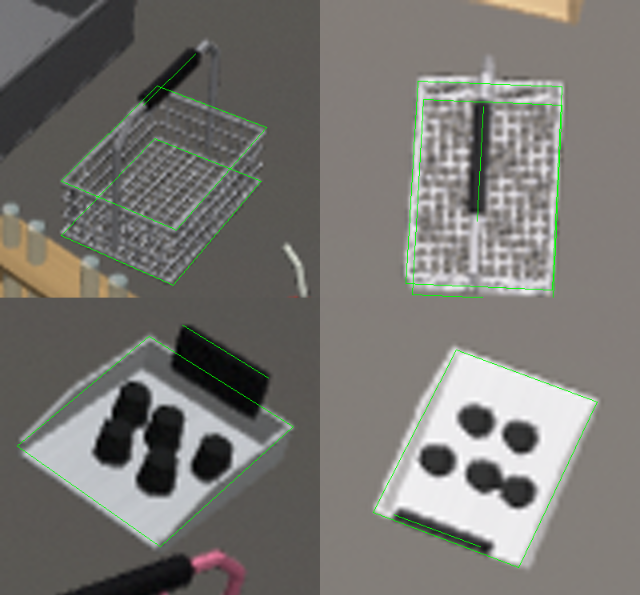

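The overlay fits within about 2–3 mm, and the crop confirms the small silver basket and the tray. Next: stopper positions in the tray frame (for finger clearance) and the first move.

```bash
cat >> h.py <<'E'
from scipy.spatial.transform import Rotation as Ro
def delta(pos,rpy):
    """tool-frame shift (cm) and rotvec from current measured pose to target"""
    s=monitor.observe();R=Ro.from_euler("xyz",s["tool_rot"]);G=Ro.from_euler("xyz",rpy)
    print("shift cm",np.round(R.inv().apply(np.array(pos)-s["position"])*100,2),"rot",np.round((R.inv()*G).as_rotvec(),3),"t",round(s["clock"],2))
E
python3 - <<'E'
from h import *
T=optics.grab_frame("top")
p=[.473,.3258,-.31]
for u,v in [(477,420),(520,437),(437,460),(485,476),(518,491)]:
    X=ray(T,(95-.5+(u-320)/4.571,195-.5+(v-298)/4.571),.016)
    d=X[:2]-p[:2];c,s=np.cos(p[2]),np.sin(p[2]);print(np.round([c*d[0]+s*d[1],-s*d[0]+c*d[1]],3))
delta([.410,.346,.15],[np.pi,0,1.261])
E
```

```text
[0.024 0.02 ]
[ 0.023 -0.017]
[-0.015  0.036]
[-0.014 -0.003]
[-0.016 -0.032]
shift cm [-23.19 -14.12   8.13] rot [-0.     0.     1.458] t 1.15
```

```bash
python3 -m handwheel '[{"wz":0.182,"claw":35},{"wz":0.182},{"wz":0.182},{"wz":0.182},{"wz":0.182},{"wz":0.182},{"wz":0.182},{"wz":0.184}]' 60; python3 -c "
from h import *
delta([.410,.346,.13],[np.pi,0,1.261])"
```

```text
shift cm [-23.19 -14.12  10.13] rot [-0.     0.     1.458] t 1.15schema error: expected keys dx, dy, dz, wx, wy, wz, claw
```

```bash
python3 -m handwheel '[{"dx":0,"dy":0,"dz":0,"wx":0,"wy":0,"wz":0.182,"claw":35},{"dx":0,"dy":0,"dz":0,"wx":0,"wy":0,"wz":0.182,"claw":35},{"dx":0,"dy":0,"dz":0,"wx":0,"wy":0,"wz":0.182,"claw":35},{"dx":0,"dy":0,"dz":0,"wx":0,"wy":0,"wz":0.182,"claw":35},{"dx":0,"dy":0,"dz":0,"wx":0,"wy":0,"wz":0.182,"claw":35},{"dx":0,"dy":0,"dz":0,"wx":0,"wy":0,"wz":0.182,"claw":35},{"dx":0,"dy":0,"dz":0,"wx":0,"wy":0,"wz":0.182,"claw":35},{"dx":0,"dy":0,"dz":0,"wx":0,"wy":0,"wz":0.184,"claw":35}]' 60; python3 -c "
from h import *
delta([.410,.346,.13],[np.pi,0,1.261]);print(monitor.observe()['qpos'])"
```

```text
clock: 2.15
position: [0.2564, 0.57, 0.2313]
tool_rot: [-3.142, -0.0, 1.255]
force: [0.7, 0.7, 0.2]
grip_width: 0.03
finger_force: 0.0
shift cm [-16.52  21.56  10.13] rot [-0.    -0.    -0.006] t 2.15
[-1.45909306  0.54241717  0.32484218  1.61339548 -0.19493159  1.0177407
 -1.39098385]
```

```bash
python3 -m handwheel '[{"dx":-3.3,"dy":4.3,"dz":2,"wx":0,"wy":0,"wz":0,"claw":35},{"dx":-3.3,"dy":4.3,"dz":2,"wx":0,"wy":0,"wz":0,"claw":35},{"dx":-3.3,"dy":4.3,"dz":2,"wx":0,"wy":0,"wz":0,"claw":35},{"dx":-3.3,"dy":4.3,"dz":2,"wx":0,"wy":0,"wz":0,"claw":35},{"dx":-3.3,"dy":4.3,"dz":2,"wx":0,"wy":0,"wz":0,"claw":35},{"dx":0,"dy":0,"dz":0,"wx":0,"wy":0,"wz":0,"claw":35}]'
python3 - <<'E'
from h import *
f=optics.grab_frame("wrist");im=f["frame"]
print(monitor.observe()['qpos'],monitor.observe()['position'])
p=[.473,.3258,-.31]
P=np.array([[-.071,.035,.062],[-.071,-.035,.062],[-.061,-.035,.062],[-.061,.035,.062],[-.07,.06,.032],[-.07,-.06,.032],[.07,-.06,.003],[.07,.06,.003]])
U=proj(f,W(p,P)).astype(int);
im=im.copy()
for E in [(0,1,2,3),(4,5,6,7)]: cv2.polylines(im,[U[list(E)]],True,(0,255,0),1)
cv2.imwrite("pics/w1.png",im)
E
```

```text
clock: 2.9
position: [0.4128, 0.3431, 0.1304]
tool_rot: [3.141, 0.003, 1.255]
force: [0.1, 0.9, -0.3]
grip_width: 0.0297
finger_force: 0.0
[-1.02453222  0.54085832  0.29576173  1.93156292 -0.23375289  0.70299358
 -0.90264827] [0.41174308 0.34566675 0.13099732]
```

View pics/w1.png

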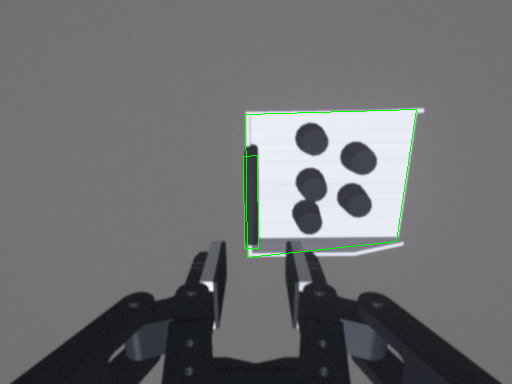

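The wrist view shows the grip at columns 246–258, between the fingers. It lies about 4 mm further along tray +y than modelled. All five stoppers are clear, so I descend.

```bash
python3 -c "
from h import *
delta([.411,.350,.027],[np.pi,0,1.261])"
```

```text
shift cm [ 0.4 -0.2 10.4] rot [-0.     0.001 -0.004] t 2.95
```

```bash
python3 -m handwheel '[{"dx":0.4,"dy":-0.2,"dz":3,"wx":0,"wy":0,"wz":0,"claw":35},{"dx":0,"dy":0,"dz":3,"wx":0,"wy":0,"wz":0,"claw":35},{"dx":0,"dy":0,"dz":2.4,"wx":0,"wy":0,"wz":0,"claw":35},{"dx":0,"dy":0,"dz":1.5,"wx":0,"wy":0,"wz":0,"claw":35},{"dx":0,"dy":0,"dz":0.5,"wx":0,"wy":0,"wz":0,"claw":35},{"dx":0,"dy":0,"dz":0,"wx":0,"wy":0,"wz":0,"claw":35}]'
python3 -m handwheel '[{"dx":0,"dy":0,"dz":0,"wx":0,"wy":0,"wz":0,"claw":0},{"dx":0,"dy":0,"dz":0,"wx":0,"wy":0,"wz":0,"claw":0},{"dx":0,"dy":0,"dz":0,"wx":0,"wy":0,"wz":0,"claw":0},{"dx":0,"dy":0,"dz":0,"wx":0,"wy":0,"wz":0,"claw":0}]' 80
```

```text
clock: 3.7
position: [0.4102, 0.352, 0.0277]
tool_rot: [3.141, -0.0, 1.261]
force: [0.2, -0.9, 0.9]
grip_width: 0.0298
finger_force: 0.0
clock: 4.2
position: [0.4106, 0.352, 0.0282]
tool_rot: [3.141, -0.001, 1.261]
force: [-1.2, -1.1, 5.8]
grip_width: 0.0084
finger_force: 78.7
```

```bash
python3 -m handwheel '[{"dx":0,"dy":0,"dz":-0.5,"wx":0,"wy":0,"wz":0,"claw":0},{"dx":0,"dy":0,"dz":-1,"wx":0,"wy":0,"wz":0,"claw":0},{"dx":0,"dy":0,"dz":-1.5,"wx":0,"wy":0,"wz":0,"claw":0},{"dx":0,"dy":0,"dz":-2,"wx":0,"wy":0,"wz":0,"claw":0},{"dx":0,"dy":0,"dz":-2,"wx":0,"wy":0,"wz":0.03,"claw":0},{"dx":0,"dy":0,"dz":-2,"wx":0,"wy":0,"wz":0.06,"claw":0},{"dx":0,"dy":0,"dz":-1.5,"wx":0,"wy":0,"wz":0.09,"claw":0},{"dx":0,"dy":0,"dz":-1,"wx":0,"wy":0,"wz":0.11,"claw":0}]'
python3 -m handwheel '[{"dx":0,"dy":0,"dz":0,"wx":0,"wy":0,"wz":0.11,"claw":0},{"dx":0,"dy":0,"dz":0,"wx":0,"wy":0,"wz":0.11,"claw":0},{"dx":0,"dy":0,"dz":0,"wx":0,"wy":0,"wz":0.11,"claw":0},{"dx":0,"dy":0,"dz":0,"wx":0,"wy":0,"wz":0.11,"claw":0},{"dx":0,"dy":0,"dz":0,"wx":0,"wy":0,"wz":0.11,"claw":0},{"dx":0,"dy":0,"dz":0,"wx":0,"wy":0,"wz":0.11,"claw":0},{"dx":0,"dy":0,"dz":0,"wx":0,"wy":0,"wz":0.11,"claw":0},{"dx":0,"dy":0,"dz":0,"wx":0,"wy":0,"wz":0.11,"claw":0}]'
python3 -m handwheel '[{"dx":0,"dy":0,"dz":0,"wx":0,"wy":0,"wz":0.07,"claw":0},{"dx":0,"dy":0,"dz":0,"wx":0,"wy":0,"wz":0.03,"claw":0},{"dx":0,"dy":0,"dz":0,"wx":0,"wy":0,"wz":0,"claw":0}]'
python3 - <<'E'
from h import *
print(np.round(monitor.observe()["qpos"],2));delta([.558,.144,.118],[np.pi,0,0])
f=optics.grab_frame("wrist")
g=optics.grab_frame("scene")
cv2.imwrite("pics/l1.png",np.hstack([cv2.resize(f["frame"],(400,300)),cv2.resize(g["frame"][100:325,180:480],(400,300))]))
E
```

```text
clock: 5.2
position: [0.4103, 0.3518, 0.1441]
tool_rot: [-3.141, -0.001, 0.967]
force: [-1.4, 0.9, -2.2]
grip_width: 0.009
finger_force: 78.0
clock: 6.2
position: [0.41, 0.3519, 0.1433]
tool_rot: [-3.14, -0.0, 0.087]
force: [0.6, 0.1, -2.5]
grip_width: 0.0093
finger_force: 78.0
clock: 6.58
position: [0.4101, 0.3518, 0.1427]
tool_rot: [-3.141, -0.0, -0.008]
force: [0.6, 0.2, -2.5]
grip_width: 0.0089
finger_force: 78.0
[-1.28  0.61  0.66  1.93 -0.52  0.78 -1.91]
shift cm [14.96 20.66  2.46] rot [-0.    -0.    -0.008] t 6.58
```

View pics/l1.png

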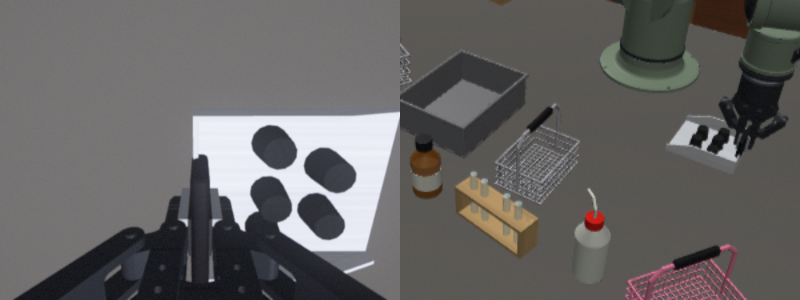

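Run:
```python
from h import *
T=optics.grab_frame("top");S=optics.grab_frame("scene")
for n in ["wash_bottle_c","reagent_bottle_c","tube_stand_c"]:
  for f,c in [(T,"top"),(S,"scene")]:
    for d in optics.masks_of(n,c)[:1]:
        m=np.argwhere(d["region"]).mean(0);print(n,c,d["p"],np.round(ray(f,(m[1],m[0]),{"w":.07,"r":.06,"t":.05}[n[0]]),3))
```

```text
wash_bottle_c top 0.89 [0.745 0.187 0.07 ]
wash_bottle_c scene 0.8 [0.753 0.194 0.07 ]
reagent_bottle_c top 0.62 [ 0.733 -0.203  0.06 ]
reagent_bottle_c scene 0.8 [ 0.738 -0.201  0.06 ]
tube_stand_c top 0.74 [ 0.753 -0.016  0.05 ]
tube_stand_c scene 0.77 [ 0.761 -0.006  0.05 ]
```

```bash
python3 -m handwheel '[{"dx":0.7,"dy":0.8,"dz":0,"wx":0,"wy":0,"wz":0,"claw":0},{"dx":1.3,"dy":1.6,"dz":0,"wx":0,"wy":0,"wz":0,"claw":0},{"dx":1.6,"dy":2.2,"dz":0,"wx":0,"wy":0,"wz":0,"claw":0},{"dx":1.8,"dy":2.5,"dz":0,"wx":0,"wy":0,"wz":0,"claw":0},{"dx":1.8,"dy":2.5,"dz":0,"wx":0,"wy":0,"wz":0,"claw":0},{"dx":1.8,"dy":2.5,"dz":0.2,"wx":0,"wy":0,"wz":0,"claw":0},{"dx":1.8,"dy":2.5,"dz":0.4,"wx":0,"wy":0,"wz":0,"claw":0},{"dx":1.6,"dy":2.2,"dz":0.4,"wx":0,"wy":0,"wz":0,"claw":0}]'
python3 -m handwheel '[{"dx":1.3,"dy":1.9,"dz":0.4,"wx":0,"wy":0,"wz":0,"claw":0},{"dx":0.9,"dy":1.3,"dz":0.4,"wx":0,"wy":0,"wz":0,"claw":0},{"dx":0.4,"dy":0.7,"dz":0.4,"wx":0,"wy":0,"wz":0,"claw":0},{"dx":0,"dy":0,"dz":0.3,"wx":0,"wy":0,"wz":0,"claw":0},{"dx":0,"dy":0,"dz":0,"wx":0,"wy":0,"wz":0,"claw":0}]'
python3 - <<'E'
from h import *
print(np.round(monitor.observe()["qpos"],2));delta([.558,.144,.118],[np.pi,0,0])
f=optics.grab_frame("top");g=optics.grab_frame("scene")
o=[];bk=[.5582,-.0325,-.005];r=np.array([[.084,.059,.065],[.084,-.059,.065],[-.084,-.059,.065],[-.084,.059,.065]])
for q,(x,y,w,h) in [(f,(190,160,80,80)),(g,(230,150,120,120))]:
    k=400//w*1.0;k=400/w;im=cv2.resize(q["frame"][y:y+h,x:x+w],(400,400),interpolation=cv2.INTER_CUBIC)
    cv2.polylines(im,[((proj(q,W(bk,r))-[x-.5,y-.5])*k).astype(int)],True,(0,255,0),1);o.append(im)
cv2.imwrite("pics/l2.png",np.hstack(o))
E
```

```text
clock: 8.07
position: [0.5335, 0.1806, 0.1322]
tool_rot: [3.141, -0.0, -0.01]
force: [1.1, -0.0, -1.8]
grip_width: 0.0091
finger_force: 78.1
clock: 8.7
position: [0.5578, 0.144, 0.117]
tool_rot: [-3.141, 0.001, -0.008]
force: [-0.2, 0.4, -2.4]
grip_width: 0.0088
finger_force: 78.1
[-0.76  0.68  0.6   1.85 -0.53  0.78 -1.46]
shift cm [ 0.02 -0.   -0.1 ] rot [-0.     0.001 -0.008] t 8.7
```

View pics/l2.png

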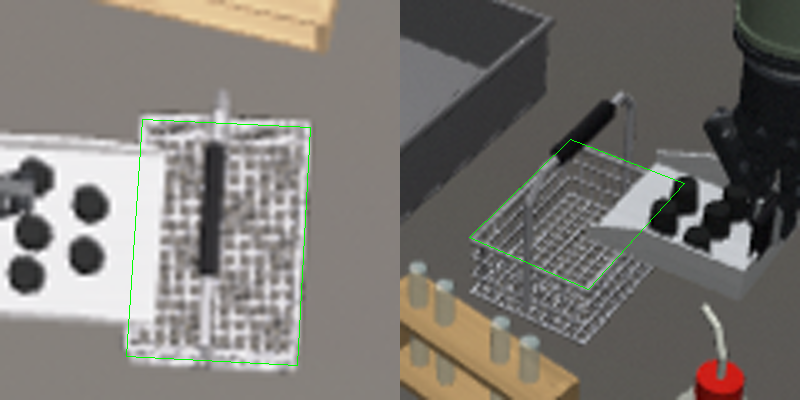

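```bash
python3 -m handwheel '[{"dx":-0.5,"dy":0.6,"dz":0,"wx":0,"wy":0,"wz":0,"claw":0},{"dx":0,"dy":0.16,"dz":-0.67,"wx":0.05,"wy":0,"wz":0,"claw":0},{"dx":0,"dy":0.317,"dz":-1.345,"wx":0.1,"wy":0,"wz":0,"claw":0},{"dx":0,"dy":0.317,"dz":-1.345,"wx":0.1,"wy":0,"wz":0,"claw":0},{"dx":0,"dy":0.317,"dz":-1.345,"wx":0.1,"wy":0,"wz":0,"claw":0},{"dx":0,"dy":0.111,"dz":-0.542,"wx":0.04,"wy":0,"wz":0,"claw":0},{"dx":0,"dy":0.111,"dz":-0.542,"wx":0.04,"wy":0,"wz":0,"claw":0},{"dx":0,"dy":0,"dz":0,"wx":0,"wy":0,"wz":0,"claw":0}]'
python3 - <<'E'
from h import *
s=monitor.observe();R=Ro.from_euler("xyz",s["tool_rot"]);print(np.round(s["qpos"],2),"lip",np.round(s["position"]+R.apply([0,.136,.025]),4))
E
```

```text
clock: 9.8
position: [0.5529, 0.113, 0.1718]
tool_rot: [-2.712, -0.0, -0.011]
force: [-0.1, -0.4, -3.9]
grip_width: 0.0087
finger_force: 78.3
[-0.32  0.55  0.36  1.89 -0.82  0.91 -1.02] lip [ 5.517e-01 -2.000e-04  9.240e-02]
```

```bash
python3 -m handwheel '[{"dx":0,"dy":0.111,"dz":-0.542,"wx":0.04,"wy":0,"wz":0,"claw":0},{"dx":0,"dy":0.111,"dz":-0.542,"wx":0.04,"wy":0,"wz":0,"claw":0},{"dx":0,"dy":0.111,"dz":-0.542,"wx":0.04,"wy":0,"wz":0,"claw":0},{"dx":0,"dy":0.111,"dz":-0.542,"wx":0.04,"wy":0,"wz":0,"claw":0},{"dx":0,"dy":0.111,"dz":-0.542,"wx":0.04,"wy":0,"wz":0,"claw":0},{"dx":0,"dy":0.111,"dz":-0.542,"wx":0.04,"wy":0,"wz":0,"claw":0},{"dx":0,"dy":0,"dz":0,"wx":0,"wy":0,"wz":0,"claw":0},{"dx":0,"dy":0,"dz":0,"wx":0,"wy":0,"wz":0,"claw":0}]'
python3 - <<'E'
from h import *
s=monitor.observe();R=Ro.from_euler("xyz",s["tool_rot"]);print(np.round(s["qpos"],2),"lip",np.round(s["position"]+R.apply([0,.136,.025]),4))
f=optics.grab_frame("top");g=optics.grab_frame("scene")
for c in ["top","scene"]: print([(round(d["p"],2),d["rect"]) for d in optics.masks_of("stopper0_c",c)])
o=[cv2.resize(q["frame"][y:y+w,x:x+w],(400,400),interpolation=cv2.INTER_CUBIC) for q,(x,y,w) in [(f,(190,160,80)),(g,(230,150,120))]]
cv2.imwrite("pics/l3.png",np.hstack(o))
E
```

```text
clock: 10.8
position: [0.5528, 0.0924, 0.1962]
tool_rot: [-2.472, 0.0, -0.009]
force: [0.8, -0.4, -1.5]
grip_width: 0.0092
finger_force: 78.6
[-0.1   0.58  0.27  1.87 -0.97  1.08 -0.8 ] lip [0.5519 0.0013 0.0922]
[]
[(0.65, [255.4, 229.4, 8.5, 5.9]), (0.38, [279.2, 202.0, 7.8, 14.4])]
```

View pics/l3.png

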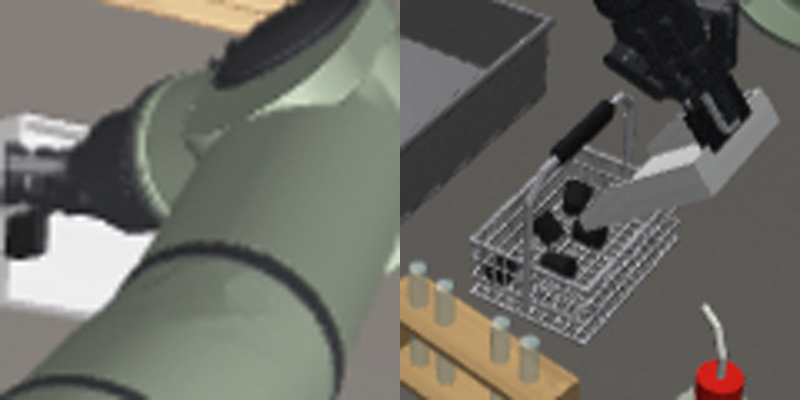

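The scene view shows five dark blobs in the basket: (577,195), (548,227), (590,233), (558,262), (498,270). The top view has one dark blob beside the gripper. I tip a little further, then check the tray with the wrist camera.

```bash
python3 -m handwheel '[{"dx":0,"dy":0.111,"dz":-0.542,"wx":0.04,"wy":0,"wz":0,"claw":0},{"dx":0,"dy":0.111,"dz":-0.542,"wx":0.04,"wy":0,"wz":0,"claw":0},{"dx":0,"dy":0.111,"dz":-0.542,"wx":0.04,"wy":0,"wz":0,"claw":0},{"dx":0,"dy":0.111,"dz":-0.542,"wx":0.04,"wy":0,"wz":0,"claw":0},{"dx":0,"dy":0.111,"dz":-0.542,"wx":0.04,"wy":0,"wz":0,"claw":0},{"dx":0,"dy":0,"dz":0,"wx":0,"wy":0,"wz":0,"claw":0},{"dx":0,"dy":0,"dz":0,"wx":0,"wy":0,"wz":0,"claw":0}]'
python3 - <<'E'
from h import *
f=optics.grab_frame("wrist");g=optics.grab_frame("scene")
o=[cv2.resize(f["frame"],(400,300)),cv2.resize(g["frame"][165:255,230:350],(400,300),interpolation=cv2.INTER_CUBIC)]
cv2.imwrite("pics/l4.png",np.hstack(o))
E
```

```text
clock: 11.88
position: [0.5526, 0.0699, 0.2123]
tool_rot: [-2.272, 0.0, -0.009]
force: [-0.1, 0.1, -0.7]
grip_width: 0.0089
finger_force: 78.6
```

View pics/l4.png

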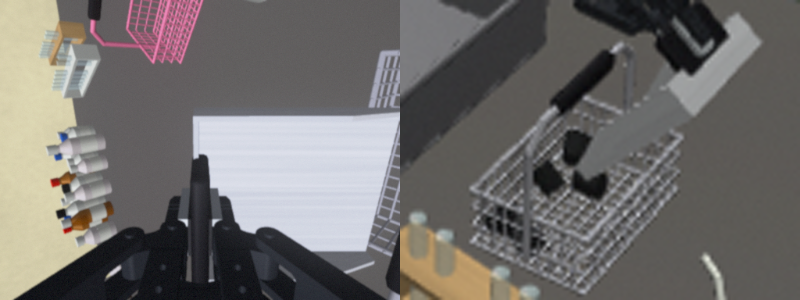

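The tray is empty and the five stoppers are in the basket. I back out, level the tray, and carry it to free bench on the left.

```bash
python3 -m handwheel '[{"dx":0,"dy":-2,"dz":0,"wx":0,"wy":0,"wz":0,"claw":0},{"dx":0,"dy":-3,"dz":0,"wx":0,"wy":0,"wz":0,"claw":0},{"dx":0,"dy":-3,"dz":1.4,"wx":-0.1,"wy":0,"wz":0,"claw":0},{"dx":0,"dy":-3,"dz":1.4,"wx":-0.12,"wy":0,"wz":0,"claw":0},{"dx":0,"dy":-3,"dz":1.4,"wx":-0.13,"wy":0,"wz":0,"claw":0},{"dx":0,"dy":-3,"dz":1.4,"wx":-0.13,"wy":0,"wz":0,"claw":0},{"dx":0,"dy":-3,"dz":1.4,"wx":-0.13,"wy":0,"wz":0,"claw":0},{"dx":0,"dy":-3,"dz":1.4,"wx":-0.13,"wy":0,"wz":0,"claw":0}]'
python3 -c "
from h import *
delta([.48,.37,.06],[np.pi,0,0])"
```

```text
clock: 12.98
position: [0.5542, 0.2968, 0.28]
tool_rot: [-3.013, -0.003, -0.009]
force: [1.2, 0.3, -2.0]
grip_width: 0.0089
finger_force: 78.4
shift cm [-7.56 -4.37 22.72] rot [-0.129 -0.004 -0.009] t 12.97
```

```bash
python3 -m handwheel '[{"dx":-1.5,"dy":-1.2,"dz":2.5,"wx":-0.129,"wy":0,"wz":0,"claw":0},{"dx":-1.5,"dy":-1.2,"dz":3.8,"wx":0,"wy":0,"wz":0,"claw":0},{"dx":-1.5,"dy":-1.2,"dz":4,"wx":0,"wy":0,"wz":0,"claw":0},{"dx":-1.5,"dy":-1.2,"dz":4,"wx":0,"wy":0,"wz":0,"claw":0},{"dx":-1.5,"dy":-1.2,"dz":4,"wx":0,"wy":0,"wz":0,"claw":0},{"dx":0,"dy":0,"dz":2.5,"wx":0,"wy":0,"wz":0,"claw":0},{"dx":0,"dy":0,"dz":1,"wx":0,"wy":0,"wz":0,"claw":0},{"dx":0,"dy":0,"dz":0,"wx":0,"wy":0,"wz":0,"claw":0}]'
python3 -c "
from h import *
delta([.48,.37,.03],[np.pi,0,0])"
```

```text
clock: 13.98
position: [0.4802, 0.3588, 0.0621]
tool_rot: [-3.14, -0.0, -0.009]
force: [-0.5, 0.6, -2.4]
grip_width: 0.009
finger_force: 78.4
shift cm [-0.03 -1.12  3.21] rot [-0.002 -0.    -0.009] t 13.97
```

```bash
python3 -m handwheel '[{"dx":0,"dy":0,"dz":1.5,"wx":0,"wy":0,"wz":0,"claw":0},{"dx":0,"dy":0,"dz":1,"wx":0,"wy":0,"wz":0,"claw":0},{"dx":0,"dy":0,"dz":0.5,"wx":0,"wy":0,"wz":0,"claw":0},{"dx":0,"dy":0,"dz":0.2,"wx":0,"wy":0,"wz":0,"claw":0},{"dx":0,"dy":0,"dz":0,"wx":0,"wy":0,"wz":0,"claw":0},{"dx":0,"dy":0,"dz":0.1,"wx":0,"wy":0,"wz":0,"claw":0},{"dx":0,"dy":0,"dz":0,"wx":0,"wy":0,"wz":0,"claw":0}]'
```

```text
clock: 14.85
position: [0.4803, 0.3584, 0.0286]
tool_rot: [-3.14, -0.0, -0.009]
force: [-0.8, 0.5, -1.0]
grip_width: 0.009
finger_force: 78.6
```

```bash
python3 -m handwheel '[{"dx":0,"dy":0,"dz":0.1,"wx":0,"wy":0,"wz":0,"claw":0},{"dx":0,"dy":0,"dz":0,"wx":0,"wy":0,"wz":0,"claw":0}]'
python3 -m handwheel '[{"dx":0,"dy":0,"dz":0,"wx":0,"wy":0,"wz":0,"claw":40},{"dx":0,"dy":0,"dz":0,"wx":0,"wy":0,"wz":0,"claw":40},{"dx":0,"dy":0,"dz":0,"wx":0,"wy":0,"wz":0,"claw":40},{"dx":0,"dy":0,"dz":-1,"wx":0,"wy":0,"wz":0,"claw":40},{"dx":0,"dy":0,"dz":-2,"wx":0,"wy":0,"wz":0,"claw":40},{"dx":0,"dy":0,"dz":-3,"wx":0,"wy":0,"wz":0,"claw":40},{"dx":0,"dy":0,"dz":-4,"wx":0,"wy":0,"wz":0,"claw":40},{"dx":0,"dy":0,"dz":-5,"wx":0,"wy":0,"wz":0,"claw":40}]'
python3 -c "
from h import *
delta([.5582,-.0325,.26],[np.pi,0,-.005])"
```

```text
clock: 15.1
position: [0.4803, 0.3584, 0.0282]
tool_rot: [-3.14, -0.0, -0.009]
force: [-4.4, -1.8, 12.7]
grip_width: 0.0087
finger_force: 80.7
clock: 16.1
position: [0.48, 0.3579, 0.1798]
tool_rot: [-3.141, 0.0, -0.01]
force: [-0.6, 0.7, 1.1]
grip_width: 0.034
finger_force: 0.0
shift cm [ 8.19 38.95 -8.05] rot [-0.001  0.    -0.005] t 16.1
```

```bash
python3 -m handwheel '[{"dx":0,"dy":1,"dz":-4,"wx":0,"wy":0,"wz":0,"claw":55},{"dx":1,"dy":3.9,"dz":-4,"wx":0,"wy":0,"wz":0,"claw":55},{"dx":1.2,"dy":5.5,"dz":0,"wx":0,"wy":0,"wz":0,"claw":55},{"dx":1.2,"dy":5.5,"dz":0,"wx":0,"wy":0,"wz":0,"claw":55},{"dx":1.2,"dy":5.5,"dz":0,"wx":0,"wy":0,"wz":0,"claw":55},{"dx":1.2,"dy":5.5,"dz":0,"wx":0,"wy":0,"wz":0,"claw":55},{"dx":1.2,"dy":5.5,"dz":0,"wx":0,"wy":0,"wz":0,"claw":55},{"dx":1.2,"dy":5.5,"dz":0,"wx":0,"wy":0,"wz":0,"claw":55}]'
python3 -m handwheel '[{"dx":0,"dy":1,"dz":0,"wx":0,"wy":0,"wz":0,"claw":55},{"dx":0,"dy":0,"dz":0,"wx":0,"wy":0,"wz":0,"claw":55}]'
python3 - <<'E'
from h import *
print(np.round(monitor.observe()["qpos"],2));f=optics.grab_frame("wrist");g=optics.grab_frame("scene")
p=[.5582,-.0325,-.005];delta([.5582,-.0325,.131],[np.pi,0,-.005])
r=np.array([[.045,.007,.159],[.045,-.007,.159],[-.045,-.007,.159],[-.045,.007,.159]])
im=f["frame"].copy();cv2.polylines(im,[proj(f,W(p,r)).astype(int)],True,(0,255,0),1)
cv2.imwrite("pics/l5.png",np.hstack([cv2.resize(im,(460,345)),cv2.resize(g["frame"][150:304,300:451],(338,345))]))
E
```

```text
clock: 17.1
position: [0.5588, -0.0235, 0.2587]
tool_rot: [-3.14, -0.001, -0.009]
force: [0.5, 0.8, -0.7]
grip_width: 0.0468
finger_force: 0.0
clock: 17.35
position: [0.5585, -0.032, 0.258]
tool_rot: [-3.14, -0.001, -0.011]
force: [-0.2, 1.2, -0.1]
grip_width: 0.0469
finger_force: 0.0
[-0.44  0.44  0.55  1.77 -0.26  1.01 -1.38]
shift cm [-0.04  0.26 12.66] rot [-0.002 -0.    -0.003] t 17.45
```

View pics/l5.png

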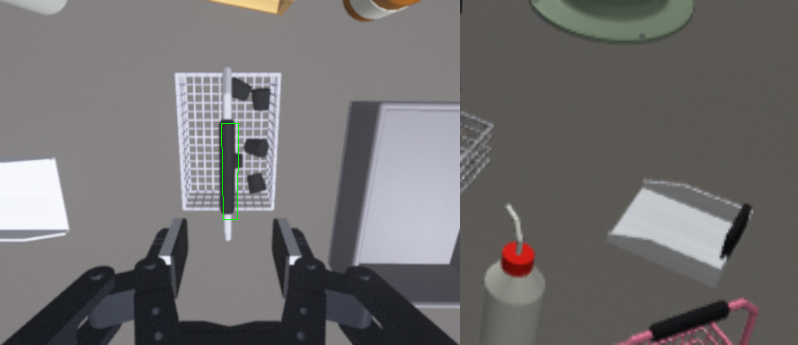

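The tray lies flat and empty. The handle sleeve is about 4 mm further +x than modelled, and all five stoppers are in the basket. I descend and grasp.

```bash
python3 -m handwheel '[{"dx":0.4,"dy":0,"dz":3,"wx":0,"wy":0,"wz":0,"claw":55},{"dx":0,"dy":0,"dz":4,"wx":0,"wy":0,"wz":0,"claw":55},{"dx":0,"dy":0,"dz":3,"wx":0,"wy":0,"wz":0,"claw":55},{"dx":0,"dy":0,"dz":2,"wx":0,"wy":0,"wz":0,"claw":55},{"dx":0,"dy":0,"dz":0.8,"wx":0,"wy":0,"wz":0,"claw":55},{"dx":0,"dy":0,"dz":0,"wx":0,"wy":0,"wz":0,"claw":55}]' 100
python3 -m handwheel '[{"dx":0,"dy":0,"dz":0,"wx":0,"wy":0,"wz":0,"claw":0},{"dx":0,"dy":0,"dz":0,"wx":0,"wy":0,"wz":0,"claw":0},{"dx":0,"dy":0,"dz":0,"wx":0,"wy":0,"wz":0,"claw":0},{"dx":0,"dy":0,"dz":0,"wx":0,"wy":0,"wz":0,"claw":0},{"dx":0,"dy":0,"dz":0,"wx":0,"wy":0,"wz":0,"claw":0}]' 100
```

```text
clock: 18.2
position: [0.5627, -0.0308, 0.1292]
tool_rot: [-3.14, 0.0, -0.008]
force: [0.1, -0.5, -0.0]
grip_width: 0.0468
finger_force: 0.0
clock: 18.82
position: [0.5631, -0.0308, 0.1299]
tool_rot: [-3.139, -0.001, -0.009]
force: [-1.2, 3.8, 6.3]
grip_width: 0.0125
finger_force: 98.3
```

```bash
python3 -m handwheel '[{"dx":0,"dy":0,"dz":-0.5,"wx":0,"wy":0,"wz":0,"claw":0},{"dx":0,"dy":0,"dz":-1,"wx":0,"wy":0,"wz":0,"claw":0},{"dx":0,"dy":0,"dz":-2,"wx":0,"wy":0,"wz":0,"claw":0},{"dx":0,"dy":0,"dz":-2.5,"wx":0,"wy":0,"wz":0,"claw":0},{"dx":0,"dy":0,"dz":-2.5,"wx":0,"wy":0,"wz":0,"claw":0},{"dx":0,"dy":0,"dz":-2.5,"wx":0,"wy":0,"wz":0,"claw":0},{"dx":0,"dy":0,"dz":-2,"wx":0,"wy":0,"wz":0,"claw":0},{"dx":0,"dy":0,"dz":-1,"wx":0,"wy":0,"wz":0,"claw":0}]'
python3 -m handwheel '[{"dx":0,"dy":0,"dz":0,"wx":0,"wy":0,"wz":0,"claw":0},{"dx":0,"dy":0,"dz":0,"wx":0,"wy":0,"wz":0,"claw":0}]'
python3 -c "
from h import *
s=monitor.observe();print(s['moment']);delta([.476,-.295,.27],[np.pi,0,0])"
```

```text
clock: 19.82
position: [0.5628, -0.0319, 0.2704]
tool_rot: [-3.14, -0.001, -0.01]
force: [0.3, 0.7, -5.4]
grip_width: 0.0132
finger_force: 97.7
clock: 20.08
position: [0.5623, -0.0316, 0.2684]
tool_rot: [-3.141, 0.001, -0.009]
force: [0.5, 1.0, -5.8]
grip_width: 0.0126
finger_force: 97.7
[ 0.01291853 -0.0236457   0.0034529 ]
shift cm [-8.38 26.42 -0.17] rot [-0.001  0.001 -0.009] t 20.07
```

```bash
python3 -m handwheel '[{"dx":-0.3,"dy":0.8,"dz":0,"wx":0,"wy":0,"wz":0,"claw":0},{"dx":-0.6,"dy":1.8,"dz":0,"wx":0,"wy":0,"wz":0,"claw":0},{"dx":-0.8,"dy":2.6,"dz":0,"wx":0,"wy":0,"wz":0,"claw":0},{"dx":-1,"dy":3,"dz":0,"wx":0,"wy":0,"wz":0,"claw":0},{"dx":-1,"dy":3,"dz":0,"wx":0,"wy":0,"wz":0,"claw":0},{"dx":-1,"dy":3,"dz":0,"wx":0,"wy":0,"wz":0,"claw":0},{"dx":-1,"dy":3,"dz":0,"wx":0,"wy":0,"wz":0,"claw":0},{"dx":-0.9,"dy":3,"dz":0,"wx":0,"wy":0,"wz":0,"claw":0}]'
python3 -m handwheel '[{"dx":-0.8,"dy":2.7,"dz":0,"wx":0,"wy":0,"wz":0,"claw":0},{"dx":-0.6,"dy":2,"dz":0,"wx":0,"wy":0,"wz":0,"claw":0},{"dx":-0.3,"dy":1.1,"dz":0,"wx":0,"wy":0,"wz":0,"claw":0},{"dx":-0.1,"dy":0.4,"dz":0,"wx":0,"wy":0,"wz":0,"claw":0},{"dx":0,"dy":0,"dz":0,"wx":0,"wy":0,"wz":0,"claw":0},{"dx":0,"dy":0,"dz":0,"wx":0,"wy":0,"wz":0,"claw":0},{"dx":0,"dy":0,"dz":0,"wx":0,"wy":0,"wz":0,"claw":0},{"dx":0,"dy":0,"dz":0,"wx":0,"wy":0,"wz":0,"claw":0}]'
python3 - <<'E'
from h import *
f=optics.grab_frame("top");g=optics.grab_frame("scene")
p=[.476,-.295,-.01];r=np.array([[.084,.059,.065],[.084,-.059,.065],[-.084,-.059,.065],[-.084,.059,.065]])
b=np.array([[.13,.1,.09],[.13,-.1,.09],[-.13,-.1,.09],[-.13,.1,.09]])
o=[]
for q,(x,y,w) in [(f,(255,170,110)),(g,(160,90,130))]:
    k=400/w;im=cv2.resize(q["frame"][y:y+w,x:x+w],(400,400),interpolation=cv2.INTER_CUBIC)
    for X,c in [(W(p,r,.139),(0,255,0)),(W([.4759,-.2936,-.0247],b),(0,0,255))]:
        cv2.polylines(im,[((proj(q,X)-[x-.5,y-.5])*k).astype(int)],True,c,1)
    o.append(im)
cv2.imwrite("pics/l6.png",np.hstack(o))
E
```

```text
clock: 21.08
position: [0.4933, -0.2353, 0.2689]
tool_rot: [-3.141, 0.0, -0.011]
force: [-0.6, -0.9, -5.0]
grip_width: 0.0125
finger_force: 97.7
clock: 22.08
position: [0.4764, -0.2946, 0.2689]
tool_rot: [-3.141, -0.0, -0.009]
force: [0.1, 0.1, -5.3]
grip_width: 0.0125
finger_force: 97.7
```

View pics/l6.png

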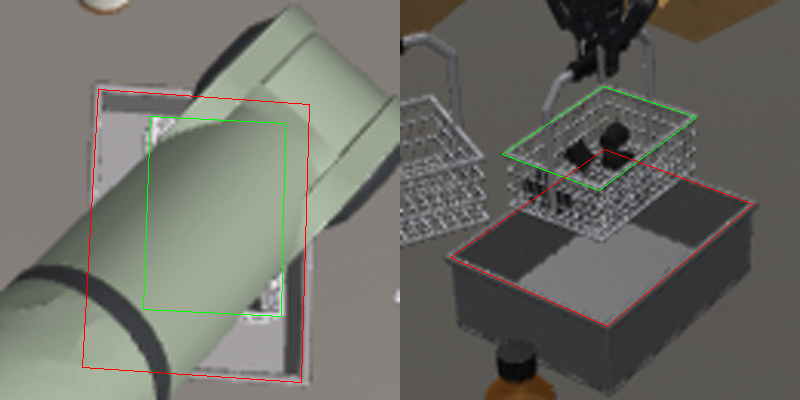

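```bash
python3 -c "
from workcell import job_done
print(job_done())"
```

```text
the job is handed in; nothing more can be done
None
```

The job is handed in at about 22 s on the robot's clock: the tray is back flat and empty on the bench, and the arm is holding the basket, which had all five stoppers in it at my last full count just before the lift, level over the middle of the basin with its underside about 50 mm above the rim.

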